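# Rack the pond cores in chocked layers

### The job

Put the pond-mud core tubes away in the rack: pull the blue end stop out by its black post until it clicks behind its catch and stays, lay two cores side by side in the lower V-notches and chock them with a notched spacer, then lay the remaining one or two cores in that spacer's notches and chock them with the other spacer on top. Last, press the red catch down and let go, so that the end stop springs back against the tube ends. Leave the other things on the bench as they are.

Things in the scene. Friction and masses are not known exactly. Their poses are not given: they have to be found in the camera images.
- core_1_mid (a point): core tube: round tube of pond mud lying down (brown, sand and grey bands), 160 mm long along its y axis, 32 mm in diameter, with an 18 mm long six-sided cap, 35 mm across flats, at each end (one black, one white), so that it rolls only in the rack; 0.18 kg. All alike; three or four present. The point is its centre, 17.5 mm above the bench as it lies there; grip it here, across the tube
- core_2_mid (a point): core tube: round tube of pond mud lying down (brown, sand and grey bands), 160 mm long along its y axis, 32 mm in diameter, with an 18 mm long six-sided cap, 35 mm across flats, at each end (one black, one white), so that it rolls only in the rack; 0.18 kg. All alike; three or four present. The point is its centre, 17.5 mm above the bench as it lies there; grip it here, across the tube
- core_3_mid (a point): core tube: round tube of pond mud lying down (brown, sand and grey bands), 160 mm long along its y axis, 32 mm in diameter, with an 18 mm long six-sided cap, 35 mm across flats, at each end (one black, one white), so that it rolls only in the rack; 0.18 kg. All alike; three or four present. The point is its centre, 17.5 mm above the bench as it lies there; grip it here, across the tube
- core_4_mid (a point): core tube: round tube of pond mud lying down (brown, sand and grey bands), 160 mm long along its y axis, 32 mm in diameter, with an 18 mm long six-sided cap, 35 mm across flats, at each end (one black, one white), so that it rolls only in the rack; 0.18 kg. All alike; three or four present. The point is its centre, 17.5 mm above the bench as it lies there; grip it here, across the tube
- spacer_a_grip (a point): notched spacer: open plywood frame 200 mm (its x) by 108 mm (its y), 54 mm from its feet to its top rails, 0.3 kg. A blue grip bar, 14 mm thick in x, 76 mm long in y, its top 57 mm above the feet, runs through its middle. The point is in the bar, 45 mm above the feet: grip here, fingers closing along x. The two spacers start stacked, feet on top rails, this one below
- spacer_b_grip (a point): the other notched spacer, alike, the upper one at the start. A spacer has two ribs, 42 mm either side of its middle in y; each rib has two V-notches on top, 55 mm either side of the middle in x, and two upturned ones underneath that fit over the cores below with 1.5 mm to spare. Spacers stay upright, feet down
- seat_near_low (a point): where the centre of a core belongs when it lies in the lower V-notches on the robot's side, 36.6 mm above the bench (the board under it is 8 mm thick); the core's y axis lies along this point's y axis (either way round), half-way between the fixed fence and the pulled-out end stop, with 12 mm to spare at each end
- seat_far_low (a point): where the centre of a core belongs when it lies in the lower V-notches on the far side, 36.6 mm above the bench; the core's y axis lies along this point's y axis (either way round), half-way between the fixed fence and the pulled-out end stop, with 12 mm to spare at each end
- seat_near_high (a point): where the centre of a core belongs when it lies in the upper V-notches on the robot's side, which the first spacer makes, 90.6 mm above the bench; the core's y axis lies along this point's y axis (either way round), half-way between the fixed fence and the pulled-out end stop, with 12 mm to spare at each end
- seat_far_high (a point): where the centre of a core belongs when it lies in the upper V-notches on the far side, which the first spacer makes, 90.6 mm above the bench; the core's y axis lies along this point's y axis (either way round), half-way between the fixed fence and the pulled-out end stop, with 12 mm to spare at each end
- spacer_place_low (a point): where the grip point of the first spacer belongs, its feet on the rack's two side rails (29 mm above the bench), 74 mm above the bench; x and y axes as the spacer's, either way round
- spacer_place_high (a point): where the grip point of the second spacer belongs, its feet on the first spacer's top rails, 128 mm above the bench; x and y axes as the spacer's, either way round
- rack: fixed plywood rack, 200 mm (its x) by 284 mm (its y). Ribs 42 mm either side of its middle in y carry V-notches 55 mm either side in x. Origin at bench height in the middle of the notched part. A fixed fence, 98 mm high, stands 92 mm from it along +y; along -y stands the blue sprung end-stop plate, 98 mm high, then on a tongue of the board its bar, black post and red catch
- pull_post (a point): black upright post, 17 mm in diameter, 65 mm high, on the bar of the end stop; the point is on its axis, 50 mm above the bench and 15 mm below its top; the axes are the rack's. It is pulled straight along the rack's -y
- end_stop (a joint): how far the end stop is pulled out, in m: 0 shut (its plate then covers the notches, so no core fits in), 0.040 at its stop. The catch drops in behind it at 0.037 and holds it there. Spring 5 N shut, 10 N at the stop, and damped: about 4 N more at 0.1 m/s. With cores in the rack and the catch pressed it comes to rest on their ends at about 0.013 to 0.033
- catch_top (a point): middle of the top of the red push pad of the catch, 26 mm in diameter, 38 mm above the bench; it is pressed straight down
- catch (a joint): how far the catch is pressed down, in m: 0 up, 0.008 fully down; 3 N to start, 5 N fully down. The end stop is let go at about 0.006; afterwards the catch may stay part way down under the stop's lug
- specimen_jar: white screw-top specimen jar, 72 mm tall; a bystander, origin at its foot
- onion_1: brown onion, 71 mm tall; a bystander, origin at its foot
- petri_a: petri dish, 61 mm across; a bystander, origin at its foot

How it is judged:
By the outcome, as a careful person would: the job done as asked, in the order asked, and still so for the second after the job is handed in, with the robot touching nothing.
Of core_1, core_2, core_3, core_4 only 3 to 4 are there at a start; the rules pass over those that are not, and their reading is None.
At some moment in a run one of core_1, core_2, core_3, core_4 may be knocked a few centimetres aside while the robot is not near it.
Once in a run the grip may slacken for a moment while it holds something.
It also fails if it takes over 208 s, if anything falls off the work surface, if the arm or the gripper's body presses on something with over 40 N, if the wrist force passes 120 N, or if a joint passes its speed limit or range.

### The arm

A 7-joint arm with a two-finger parallel gripper is mounted at the origin on a cart in front of the work surface, level with it; the furniture and walls round the work are solid. World frame = base frame: x ahead of the robot, y to its left, z up, the work surface at z = 0. Lengths are in m, angles in rad, forces in N, time in s.
With the tool pointing down it reaches from about 0.4 to 0.9 m from the base axis. Payload 5.5 kg.
Tool frame: the origin (TCP) lies midway between the tips of the shut fingers; the grasp point (between the pads) lies 19 mm behind it; z points along the fingers, x is the direction in which the jaws open and shut, and the axes are right-handed (so a half turn about z gives the same grasp; the last joint's range is limited). The gripper opens to 92 mm and grips with 3 to 60 N. Pads are 19 mm wide; open, the fingers measure 130 mm over their backs; the gripper's body (75 mm by 190 mm) begins 47 mm behind the grasp point.
Start: joints at [-0.929, 0.501, -0.427, 1.55, 0.221, 1.138, -0.21], TCP at [0.24, 0.604, 0.227] pointing down, gripper open.
Joint ranges: [-2.88, 2.88], [-0.31, 2.03], [-1.54, 1.56], [0.2, 2.42], [-1.41, 4.55], [0.19, 2.02], [-2.57, 2.57]. Speed limits (rad/s): [2.57, 2.57, 3.14, 3.14, 3.14, 3.14, 3.14].

### API

Orientations are given as a unit quaternion [w, x, y, z].
In Python, from rig import arm gives the robot as it stands.
- The arm moves only by the tool apply_moves, never from a script. Its argument "increments" is one flat list of numbers, 6 for each row, row after row: the shift along the world's x, y, z in m, then the turn, a rotation vector about the world's x, y, z in rad. In form: [x, y, z, wx, wy, wz, x, y, z, wx, wy, wz, ...]. A call has 1 to 20 rows; each row is the pose to reach, as a shift and turn from the pose commanded when the call began; what a row does not reach only later rows make up. A row lasts 1/10 s, in which the tool goes at most 50 mm and 8.59 degrees, less where a joint would pass 70% of its speed; a pose out of reach is approached as far as the arm can. A call with a gripper value outside its range is refused whole. "gripper" is the finger opening in m, from 0 to 0.0918, set as the call begins (left out, the last holds). The fingers move at their own pace and stop on an object; "grip_force" is the grip in N (left out, the last holds). Time passes only in rows, so rows that repeat a pose let the fingers close. It gives the time, the measured TCP pose, the force and the opening at its end, in the units of the state.
- arm.state(): the state, without advancing time (a new reading comes with each control period).
- arm.capture(name): name is "scene" or "top" or "wrist"; returns the picture (480x640x3 uint8, red, green, blue); there is no depth.
- arm.get_calibration(name): a dict with "intrinsics" (3x3 intrinsics, pixels), "k1" (the pictures are not rectified: a ray, as slopes to the right and down, at radius r is drawn at 1 + k1 r^2 times it, then the intrinsics apply), "extrinsics" (4x4, takes a point from camera to world coordinates); the wrist camera has in their place "hand_eye" (4x4, takes a point from camera to tool coordinates, whose origin is the TCP and whose axes are the tool frame's). Camera axes: x right, y down, z forward; pixel columns grow to the right and rows downward; lengths in m; the calibration is good to about 2 mm. A picture is of the moment at which its call begins: read the wrist's pose just before it. get_calibration takes no time and is no camera call.
- arm.close_job(): hands the job in, once; it reports no verdict.
The state is a dict: "t": time; "joint_pos": joint angles; "qvel": joint speeds; "joint_efforts": joint torques, N m; "tcp_pos": TCP position; "tool_rot": TCP orientation; "ft_force": force on the tool from outside, world axes, zero at the start; "ft_torque": the same for the moment, N m; "width": finger opening in m.
Only numpy, scipy, OpenCV 4.12 (cv2) and the standard library are available. Lean on these libraries where they do the work, as an engineer would, in place of code of your own. Each camera call takes 0.05 s, during which the arm holds its last target. There are 200 camera calls.

## Working session

There is one attempt and no reset: what is moved stays moved. The work goes in short steps, Python scripts to look and compute and a tool call to move; the robot and the scene stay as the last step left them, time stands still between calls to the robot, and variables do not carry over. Pictures are saved under pics/ and viewed, about 12 in all and at most 16, crops included, and the job is handed in when it is done.

Besides the shell and the picture viewer there is one more tool, called after ">>>" by a JSON object that holds its "api" and its "payload". apply_moves: Moves the arm, as the interface text tells. Its arguments: {"type":"object","properties":{"increments":{"type":"array"},"gripper":{"type":"number"},"grip_force":{"type":"number"}},"required":["increments"]}

```bash
ls; mkdir -p pics; cat > h.py <<'E'
import numpy as np, cv2
from rig import arm
from scipy.spatial.transform import Rotation as R
def cap(n,f):
    s=arm.state(); im=arm.capture(n); cv2.imwrite('pics/'+f+'.png',im[:,:,::-1]); np.save('pics/'+f+'.npy',np.r_[s['tcp_pos'],s['tool_rot']]); return im
def ext(n,f=None):
    c=arm.get_calibration(n)
    if n!='wrist': return c,np.array(c['extrinsics'])
    p=np.load('pics/'+f+'.npy'); T=np.eye(4); T[:3,3]=p[:3]; q=p[3:]; T[:3,:3]=R.from_quat([q[1],q[2],q[3],q[0]]).as_matrix()
    return c,T@np.array(c['hand_eye'])
def px2w(n,uv,z,f=None):
    c,E=ext(n,f); K=np.array(c['intrinsics']); k=c['k1']; out=[]
    uv=np.atleast_2d(np.array(uv,float)); zs=np.broadcast_to(z,(len(uv),))
    for (u,v),zz in zip(uv,zs):
        d=np.array([(u-K[0,2])/K[0,0],(v-K[1,2])/K[1,1]]); s=d.copy()
        for _ in range(20): s=d/(1+k*(s@s))
        r=E[:3,:3]@np.array([s[0],s[1],1]); o=E[:3,3]; out.append(o+r*(zz-o[2])/r[2])
    return np.array(out)
def w2px(n,P,f=None):
    c,E=ext(n,f); K=np.array(c['intrinsics']); k=c['k1']; P=np.atleast_2d(P)
    q=(P-E[:3,3])@E[:3,:3]; s=q[:,:2]/q[:,2:]; s=s*(1+k*(s**2).sum(1,keepdims=True)); return s@K[:2,:2].T+K[:2,2]
def st():
    s=arm.state(); print('t',round(s['t'],2),'tcp',np.round(s['tcp_pos'],4),'q',np.round(s['tool_rot'],4),'F',np.round(s['ft_force'],1),'w',round(s['width'],4)); print('j',np.round(s['joint_pos'],2))
E
python3 - <<'E'
from h import *
st()
for n in('top','scene'): 
    cap(n,n+'0'); print(n,{k:np.round(v,4).tolist() for k,v in arm.get_calibration(n).items()})
cap('wrist','wrist0');print({k:np.round(v,4).tolist() for k,v in arm.get_calibration('wrist').items()})
E
```

```text
pics
t 0.0 tcp [0.2402 0.6033 0.2257] q [ 5.000e-04  8.276e-01  5.613e-01 -8.000e-04] F [0.2 0.2 0.5] w 0.0919
j [-0.93  0.5  -0.43  1.55  0.22  1.14 -0.21]
top {'intrinsics': [[490.3658, 0.0, 324.9311], [0.0, 490.3658, 243.8837], [0.0, 0.0, 1.0]], 'k1': -0.1191, 'extrinsics': [[-0.0091, -0.984, 0.1777, 0.3518], [-0.9999, 0.0112, 0.0106, 0.0266], [-0.0125, -0.1776, -0.984, 1.2142], [0.0, 0.0, 0.0, 1.0]]}
scene {'intrinsics': [[619.6217, 0.0, 332.1593], [0.0, 619.6217, 246.685], [0.0, 0.0, 1.0]], 'k1': -0.1184, 'extrinsics': [[0.7026, -0.3809, 0.6011, -0.3488], [-0.7116, -0.3696, 0.5976, -0.8846], [-0.0054, -0.8475, -0.5307, 0.8981], [0.0, 0.0, 0.0, 1.0]]}
{'intrinsics': [[358.605, 0.0, 316.18], [0.0, 358.605, 239.9454], [0.0, 0.0, 1.0]], 'k1': -0.0199, 'hand_eye': [[1.0, 0.0001, 0.0003, 0.0003], [-0.0002, 0.9591, 0.2829, -0.0763], [-0.0002, -0.2829, 0.9591, -0.1593], [0.0, 0.0, 0.0, 1.0]]}
```

View pics/top0.png

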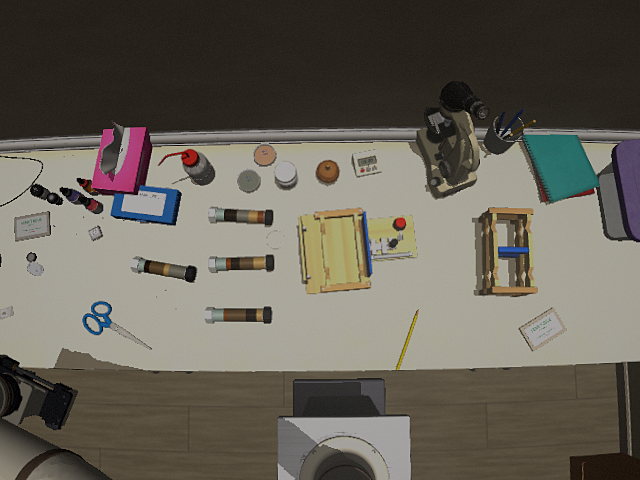

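View pics/scene0.png

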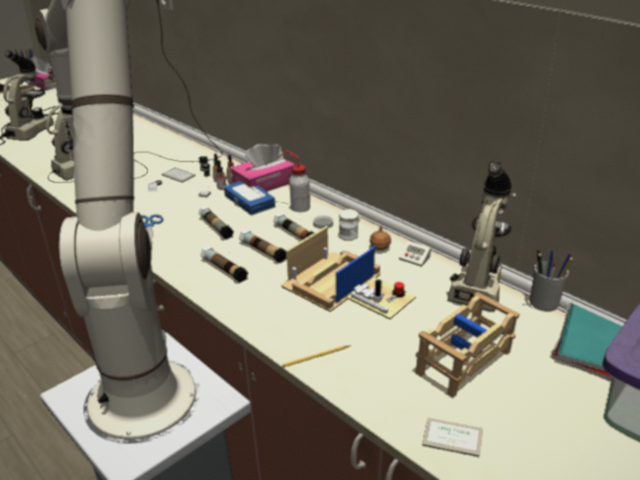

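Top view: rack in the middle (~335,250), post ~(392,243), catch ~(399,224), stacked spacers ~(513,252) and four cores on the left. Next I'll enlarge the areas that matter.

```bash
python3 - <<'E'
from h import *
im=cv2.imread('pics/top0.png')
a=cv2.resize(im[195:305,290:425],None,fx=3.4,fy=3.4,interpolation=cv2.INTER_CUBIC) #459x374
b=cv2.resize(im[195:305,470:545],None,fx=3.4,fy=3.4,interpolation=cv2.INTER_CUBIC)
c=cv2.resize(im[195:335,120:285],None,fx=2.4*0.6666,fy=2.4*0.6666,interpolation=cv2.INTER_CUBIC)
o=np.zeros((600,800,3),np.uint8)
o[:a.shape[0],:a.shape[1]]=a; o[:b.shape[0],a.shape[1]+5:a.shape[1]+5+b.shape[1]]=b; o[376:376+c.shape[0],:c.shape[1]]=c
cv2.imwrite('pics/c0.png',o)
hsv=cv2.cvtColor(im,cv2.COLOR_BGR2HSV)
for nm,(x0,x1,y0,y1),lo,hi,z in [('red',(385,415,210,235),(0,150,120),(6,255,255),.038),('red2',(385,415,210,235),(174,150,90),(180,255,255),.038),('bar',(495,532,235,270),(105,150,60),(130,255,255),.111),('plate',(360,376,200,285),(105,120,60),(130,255,255),.098)]:
    m=cv2.inRange(hsv[y0:y1,x0:x1],lo,hi); p=np.argwhere(m)[:,::-1]+[x0,y0]
    if len(p): print(nm,len(p),p.mean(0),p.min(0),p.max(0),px2w('top',p.mean(0),z).round(4), cv2.minAreaRect(p.astype(np.float32)))
E
```

```text
red 73 [400.24657534 221.98630137] [396 218] [405 226] [[ 0.6169 -0.1464  0.038 ]] ((400.5, 222.0), (8.0, 9.0), 90.0)
red2 1 [405. 223.] [405 223] [405 223] [[ 0.6142 -0.1581  0.038 ]] ((405.0, 223.0), (0.0, 0.0), 0.0)
bar 162 [512.7962963  249.37037037] [498 247] [528 255] [[ 0.5332 -0.3958  0.111 ]] ((513.0, 251.0), (8.0, 30.0), 90.0)
plate 143 [367.15384615 241.93706294] [363 212] [371 273] [[ 0.5569 -0.0591  0.098 ]] ((367.2195129394531, 242.47561645507812), (61.51036071777344, 2.3190622329711914), 83.6598129272461)
```

View pics/c0.png

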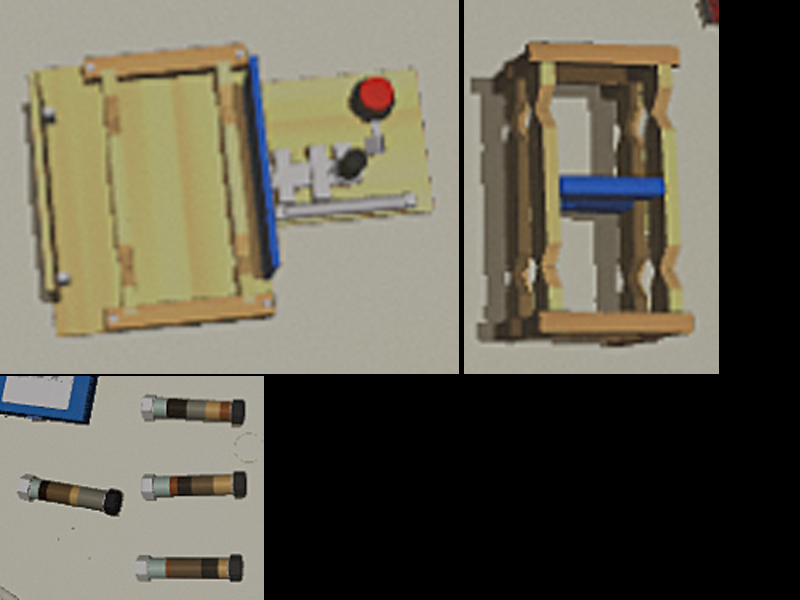

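Viewed: rack turned about +5.5° (plate closed, post ~(393,243), catch ~(400,222)), and the spacers are roughly square to the world axes. That's 3 pictures so far. I'm moving the wrist camera over the rack.

>>> {"api": "apply_moves", "payload": {"increments": [0.32, -0.62, 0.04, 0, 0, -1.09, 0.32, -0.62, 0.04, 0, 0, -1.09, 0.32, -0.62, 0.04, 0, 0, -1.09, 0.32, -0.62, 0.04, 0, 0, -1.09, 0.32, -0.62, 0.04, 0, 0, -1.09, 0.32, -0.62, 0.04, 0, 0, -1.09, 0.32, -0.62, 0.04, 0, 0, -1.09, 0.32, -0.62, 0.04, 0, 0, -1.09, 0.32, -0.62, 0.04, 0, 0, -1.09, 0.32, -0.62, 0.04, 0, 0, -1.09, 0.32, -0.62, 0.04, 0, 0, -1.09, 0.32, -0.62, 0.04, 0, 0, -1.09, 0.32, -0.62, 0.04, 0, 0, -1.09, 0.32, -0.62, 0.04, 0, 0, -1.09, 0.32, -0.62, 0.04, 0, 0, -1.09, 0.32, -0.62, 0.04, 0, 0, -1.09, 0.32, -0.62, 0.04, 0, 0, -1.09, 0.32, -0.62, 0.04, 0, 0, -1.09]}}

```text
t: 1.95
tcp_pos: [0.5598, -0.014, 0.2665]
tool_rot: [-0.0, 0.999, 0.053, -0.0]
ft_force: [-0.4, -0.3, 0.2]
width: 0.0916
```

```bash
python3 - <<'E'
from h import *
st(); cap('wrist','w1')
E
```

```text
t 1.95 tcp [ 0.5598 -0.014   0.2665] q [-4.000e-04  9.986e-01  5.250e-02 -3.000e-04] F [-0.4 -0.3  0.2] w 0.0916
j [-0.11  0.27  0.11  1.75 -0.03  1.12  0.11]
```

View pics/w1.png

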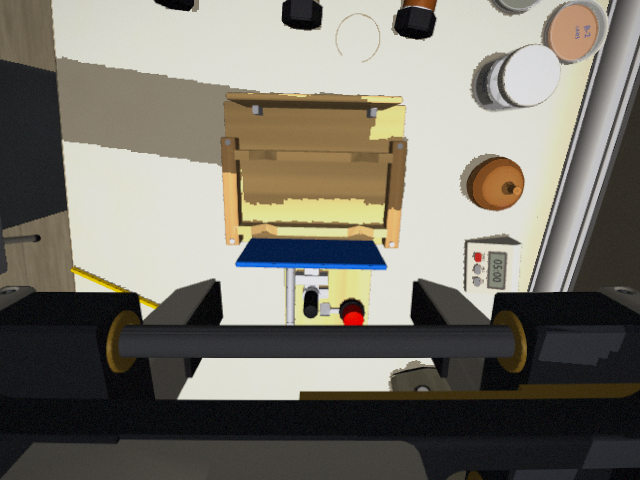

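Viewed: rail ends at ~(230,140), (230,243), (398,140), (391,245); fence top (225,95)–(405,99); plate top (237,265)–(387,267); post top (311,290); catch (352,316). Converting these to world.

```bash
python3 - <<'E'
from h import *
im=cv2.imread('pics/w1.png'); hsv=cv2.cvtColor(im,cv2.COLOR_BGR2HSV)
def P(l,uv,z): print(l,px2w('wrist',uv,z,'w1')[:,:2].round(4).tolist())
P('screws',[(232,146),(228,240),(400,146),(391,243)],.029)
P('fence top back edge',[(227,94),(404,96)],.098)
P('plate top',[(237,266),(387,267)],.098)
P('post top',[(311,291)],.065)
m=cv2.inRange(hsv[295:327,335:370],(0,150,150),(6,255,255)); p=np.argwhere(m)[:,::-1]+[335,295]; print(p.min(0),p.max(0)); P('red',[(p.min(0)+p.max(0))/2],.038)
big=cv2.resize(im[225:335,215:415],None,fx=4,fy=4,interpolation=cv2.INTER_CUBIC); cv2.imwrite('pics/c1.png',big)
# rough points in top: core ends white/black
for n,a,b in [('A',(209,213),(273,216)),('B',(206,264),(274,263)),('C',(205,314),(272,315)),('D',(132,264),(196,273))]:
    q=px2w('top',[a,b],.0175); print(n,q.mean(0).round(3)[:2],np.linalg.norm(q[1]-q[0]).round(3),np.degrees(np.arctan2(*(q[0]-q[1])[:2])).round(1))
E
```

```text
screws [[0.4633, 0.0412], [0.4629, -0.0646], [0.6426, 0.0601], [0.6507, -0.0484]]
fence top back edge [[0.4726, 0.0876], [0.6233, 0.1019]]
plate top [[0.4881, -0.0681], [0.6336, -0.0538]]
post top [[0.5635, -0.1019]]
[344 312] [363 324]
red [[0.6189, -0.144]]
A [0.646 0.251] 0.164 3.6
B [0.521 0.251] 0.17 -0.3
C [0.395 0.252] 0.165 1.0
D [0.51  0.444] 0.168 8.1
```

View pics/c1.png

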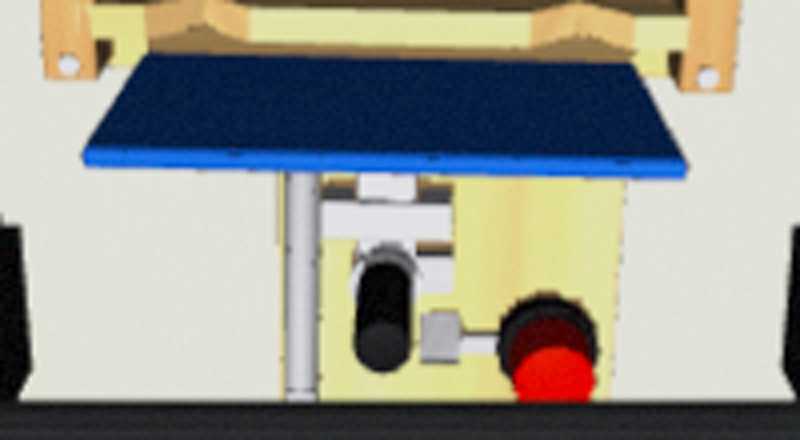

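Viewed crop: post top centre at full-frame (310.8,311.3), red pad centre (353.5,321.5), near screws (232,241.3) and (392,244.3). That's 5 pictures.

```bash
python3 - <<'E'
from h import *
def P(l,uv,z): print(l,px2w('wrist',uv,z,'w1')[:,:2].round(4).tolist())
P('post top',[(310.8,311.3)],.065); P('red',[(353.5,321.5)],.038)
im=cv2.imread('pics/w1.png',0)
# white screws subpixel
for (u,v) in [(231,146),(232,241),(400,146),(392,244)]:
    w=im[v-6:v+7,u-6:u+7].astype(float); w=np.clip(w-np.percentile(w,92),0,None); yy,xx=np.mgrid[v-6:v+7,u-6:u+7]
    P((u,v),[((w*xx).sum()/w.sum(),(w*yy).sum()/w.sum())],.029)
# top view checks
print('top post', px2w('top',[(290+352/3.4-1,195+160/3.4)],.065))
E
```

```text
post top [[0.5658, -0.1264]]
red [[0.6196, -0.1487]]
(231, 146) [[0.4661, 0.0374]]
(232, 241) [[0.4677, -0.0714]]
(400, 146) [[0.6453, 0.0645]]
(392, 244) [[0.6525, -0.0562]]
top post [[ 0.56193817 -0.12218121  0.065     ]]
```

>>> {"api": "apply_moves", "payload": {"increments": [0.005, -0.11, -0.02, 0, 0, 0, 0.005, -0.11, -0.02, 0, 0, 0, 0.005, -0.11, -0.02, 0, 0, 0, 0.005, -0.11, -0.15, 0, 0, 0, 0.005, -0.11, -0.15, 0, 0, 0, 0.005, -0.11, -0.15, 0, 0, 0, 0.005, -0.11, -0.224, 0, 0, 0, 0.005, -0.11, -0.224, 0, 0, 0, 0.005, -0.11, -0.224, 0, 0, 0, 0.005, -0.11, -0.224, 0, 0, 0], "gripper": 0.04}}

```text
t: 3.0
tcp_pos: [0.5656, -0.1252, 0.0431]
tool_rot: [-0.0, 0.999, 0.052, -0.0]
ft_force: [0.6, -0.3, 0.5]
width: 0.0402
```

>>> {"api": "apply_moves", "payload": {"increments": [0, 0, 0, 0, 0, 0, 0, 0, 0, 0, 0, 0, 0, 0, 0, 0, 0, 0, 0, 0, 0, 0, 0, 0, 0, 0, 0, 0, 0, 0, 0, 0, 0, 0, 0, 0], "gripper": 0.0, "grip_force": 50}}

```text
t: 3.6
tcp_pos: [0.5649, -0.1264, 0.0439]
tool_rot: [-0.0, 0.999, 0.051, -0.0]
ft_force: [-3.8, -0.0, 7.9]
width: 0.0154
```

>>> {"api": "apply_moves", "payload": {"increments": [0.001, -0.01, 0, 0, 0, 0, 0.002, -0.02, 0, 0, 0, 0, 0.003, -0.03, 0, 0, 0, 0, 0.004, -0.037, 0, 0, 0, 0, 0.004, -0.041, 0, 0, 0, 0, 0.004, -0.042, 0, 0, 0, 0, 0.004, -0.042, 0, 0, 0, 0, 0.004, -0.042, 0, 0, 0, 0]}}

```text
t: 4.4
tcp_pos: [0.568, -0.1636, 0.0438]
tool_rot: [-0.003, 0.999, 0.052, -0.001]
ft_force: [-6.8, 9.1, 13.4]
width: 0.0157
```

>>> {"api": "apply_moves", "payload": {"increments": [0, -0.003, 0, 0, 0, 0, 0.001, -0.006, 0, 0, 0, 0, 0.001, -0.006, 0, 0, 0, 0, 0.001, -0.006, 0, 0, 0, 0]}}

```text
t: 4.8
tcp_pos: [0.5683, -0.1665, 0.0437]
tool_rot: [-0.005, 0.999, 0.053, -0.003]
ft_force: [-8.4, 14.8, 17.0]
width: 0.0155
```

>>> {"api": "apply_moves", "payload": {"increments": [0, 0, 0, 0, 0, 0, 0, 0, 0, 0, 0, 0, 0, 0, 0.03, 0, 0, 0, 0, 0, 0.08, 0, 0, 0, 0, 0, 0.13, 0, 0, 0, -0.01, 0.04, 0.18, 0, 0, 0, -0.01, 0.09, 0.22, 0, 0, 0, -0.01, 0.11, 0.23, 0, 0, 0, -0.01, 0.11, 0.23, 0, 0, 0, -0.01, 0.11, 0.23, 0, 0, 0], "gripper": 0.03}}

```text
t: 5.8
tcp_pos: [0.5613, -0.0635, 0.2741]
tool_rot: [0.0, 0.999, 0.052, 0.002]
ft_force: [0.1, -1.0, -0.5]
width: 0.0296
```

```bash
python3 - <<'E'
from h import *
st(); cap('wrist','w2')
im=cv2.imread('pics/w2.png'); cv2.imwrite('pics/c2.png',cv2.resize(im[40:340,180:440],None,fx=2,fy=2,interpolation=cv2.INTER_CUBIC))
E
```

```text
t 5.8 tcp [ 0.5613 -0.0635  0.2741] q [3.000e-04 9.986e-01 5.200e-02 1.600e-03] F [ 0.1 -1.  -0.5] w 0.0296
j [-0.04  0.27  0.13  1.73 -0.04  1.14  0.2 ]
```

View pics/c2.png

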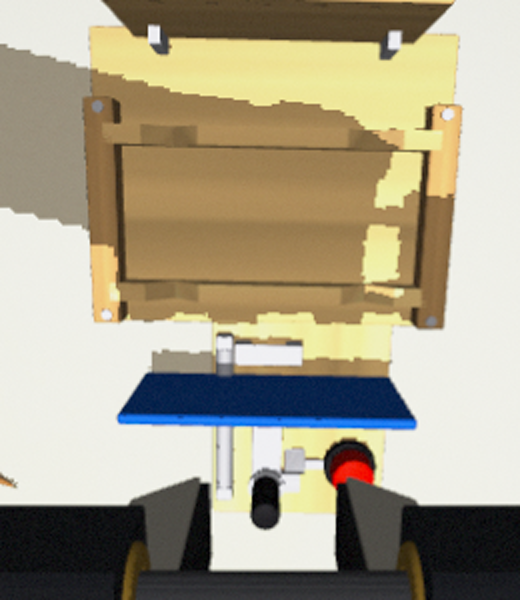

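Viewed: the end stop stays out behind its catch; screws at crop (97,106), (106,315), (447,115), (430,321); post top (265,516); red top ~(354,469).

```bash
python3 - <<'E'
from h import *
f=lambda l:[(u/2+180-.25,v/2+40-.25) for u,v in l]
P=lambda uv,z:px2w('wrist',uv,z,'w2')[:,:2]
s=P(f([(97,106),(106,315),(447,115),(430,321)]),.029); print('screws',s.round(4).tolist(), s.mean(0))
c=P(f([(84,98),(98,322),(462,107),(442,328)]),.029); print('rail corners',c.round(4).tolist(), c.mean(0))
for q in (s,c):
    d=(q[2]+q[3]-q[0]-q[1])/2; e=(q[0]+q[2]-q[1]-q[3])/2; print(np.degrees(np.arctan2(d[1],d[0])),np.linalg.norm(d),np.degrees(np.arctan2(-e[0],e[1])),np.linalg.norm(e))
print('plate top',P(f([(117,421),(416,426)]),.098).round(4).tolist()); print('post',P(f([(265,516)]),.065),'red',P(f([(354,469)]),.038))
E
```

```text
screws [[0.458, 0.0452], [0.4673, -0.0653], [0.642, 0.0601], [0.651, -0.0497]] [ 0.55456888 -0.00242414]
rail corners [[0.451, 0.0485], [0.4629, -0.0698], [0.6492, 0.0648], [0.6586, -0.0529]] [ 0.55541871 -0.0023627 ]
4.740121924596091 0.18451748350066235 4.753894105775987 0.11048656686602176
4.8231016280850625 0.19761588244275324 5.127584277313776 0.11847296506000571
plate top [[0.4893, -0.104], [0.6361, -0.0914]]
post [[ 0.56824341 -0.16318017]] red [[ 0.61869067 -0.14037105]]
```

Rack centre is about (0.555,−0.0025) with yaw 4.9°, and the sizes check (198 × 118 over the rails). Now over the cores.

>>> {"api": "apply_moves", "payload": {"increments": [-0.04, 0.354, 0, 0, 0, 0, -0.04, 0.354, 0, 0, 0, 0, -0.04, 0.354, 0, 0, 0, 0, -0.04, 0.354, 0, 0, 0, 0, -0.04, 0.354, 0, 0, 0, 0, -0.04, 0.354, 0, 0, 0, 0, -0.04, 0.354, 0, 0, 0, 0, -0.04, 0.354, 0, 0, 0, 0, -0.04, 0.354, 0, 0, 0, 0, -0.04, 0.354, 0, 0, 0, 0], "gripper": 0.06}}

```text
t: 6.85
tcp_pos: [0.5213, 0.2867, 0.2715]
tool_rot: [0.001, 0.999, 0.049, -0.001]
ft_force: [-0.2, -0.5, -0.4]
width: 0.0601
```

```bash
python3 - <<'E'
from h import *
st(); cap('wrist','w3')
E
```

```text
t 6.85 tcp [0.5213 0.2867 0.2715] q [ 1.300e-03  9.988e-01  4.920e-02 -6.000e-04] F [-0.2 -0.5 -0.4] w 0.0601
j [-0.5   0.33 -0.06  1.65  0.02  1.16 -0.47]
```

View pics/w3.png

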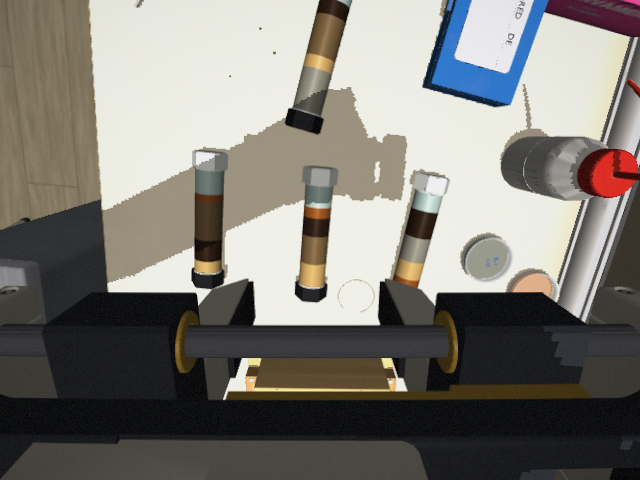

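Viewed: all four cores are there. Cap/tube junctions: C (209.5,171)–(208,268), B (319,184)–(312,287), A white (428,193) and axis (407,284), D black (309,110) and axis (333,12).

```bash
python3 - <<'E'
from h import *
def axis(n,a,b,full):
    q=px2w('wrist',[a,b],.0195,'w3')[:,:2]; d=q[1]-q[0]; L=np.linalg.norm(d); c=q.mean(0) if full else q[0]+d/L*.062
    y=np.degrees(np.arctan2(d[1],d[0]))-90; y=(y+90)%180-90; print(n,c.round(4),'L',L.round(3),'yaw',y.round(1), 'rad',np.hypot(*c).round(3))
axis('C',(209.5,171),(208,268),1); axis('B',(319,184),(312,287),1); axis('A',(428,193),(407,284),0); axis('D',(309,110),(333,12),0)
E
```

```text
C [0.3973 0.2519] L 0.118 yaw -0.1 rad 0.47
B [0.5246 0.2444] L 0.128 yaw 1.9 rad 0.579
A [0.646  0.2487] L 0.115 yaw -2.4 rad 0.692
D [0.5135 0.4482] L 0.097 yaw -9.1 rad 0.682
```

>>> {"api": "apply_moves", "payload": {"increments": [0.126, -0.04, -0.05, 0, 0, -0.144, 0.126, -0.04, -0.1, 0, 0, -0.144, 0.126, -0.04, -0.16, 0, 0, -0.144, 0.126, -0.04, -0.17, 0, 0, -0.144, 0.126, -0.04, -0.19, 0, 0, -0.144, 0.126, -0.04, -0.22, 0, 0, -0.144, 0.126, -0.04, -0.25, 0, 0, -0.144, 0.126, -0.04, -0.263, 0, 0, -0.144, 0.126, -0.04, -0.263, 0, 0, -0.144, 0.126, -0.04, -0.263, 0, 0, -0.144]}}

```text
t: 7.9
tcp_pos: [0.6476, 0.2491, 0.011]
tool_rot: [-0.0, 1.0, -0.022, 0.001]
ft_force: [0.2, 0.1, 0.4]
width: 0.06
```

>>> {"api": "apply_moves", "payload": {"increments": [0, 0, 0, 0, 0, 0, 0, 0, 0, 0, 0, 0, 0, 0, 0, 0, 0, 0, 0, 0, 0, 0, 0, 0, 0, 0, 0, 0, 0, 0, 0, 0, 0, 0, 0, 0], "gripper": 0.0, "grip_force": 35}}

```text
t: 8.5
tcp_pos: [0.6463, 0.2503, 0.0105]
tool_rot: [-0.0, 1.0, -0.021, -0.0]
ft_force: [-2.5, -0.8, 5.7]
width: 0.0309
```

>>> {"api": "apply_moves", "payload": {"increments": [0, 0, 0.04, 0, 0, 0, 0, 0, 0.08, 0, 0, 0, 0, 0, 0.13, 0, 0, 0.05, -0.036, -0.248, 0.15, 0, 0, 0.127, -0.036, -0.248, 0.15, 0, 0, 0.127, -0.036, -0.248, 0.15, 0, 0, 0.127, -0.036, -0.248, 0.15, 0, 0, 0.127, -0.036, -0.248, 0.15, 0, 0, 0.127, -0.036, -0.248, 0.15, 0, 0, 0.127, -0.036, -0.248, 0.15, 0, 0, 0.127, -0.036, -0.248, 0.12, 0, 0, 0.127, -0.036, -0.248, 0.08, 0, 0, 0.127, -0.036, -0.248, 0.05, 0, 0, 0.127, -0.036, -0.248, 0.04, 0, 0, 0.127, -0.036, -0.248, 0.04, 0, 0, 0.127]}}

```text
t: 10.0
tcp_pos: [0.6088, 0.0037, 0.0478]
tool_rot: [-0.0, 0.999, 0.044, -0.002]
ft_force: [0.0, -0.6, -1.3]
width: 0.0313
```

```bash
python3 - <<'E'
from h import *
st(); cap('wrist','w4')
E
```

```text
t 10.0 tcp [0.6088 0.0037 0.0478] q [-4.00e-04  9.99e-01  4.36e-02 -2.00e-03] F [ 0.  -0.6 -1.3] w 0.0313
j [-0.05  0.62 -0.    1.79  0.    0.74  0.04]
```

View pics/w4.png

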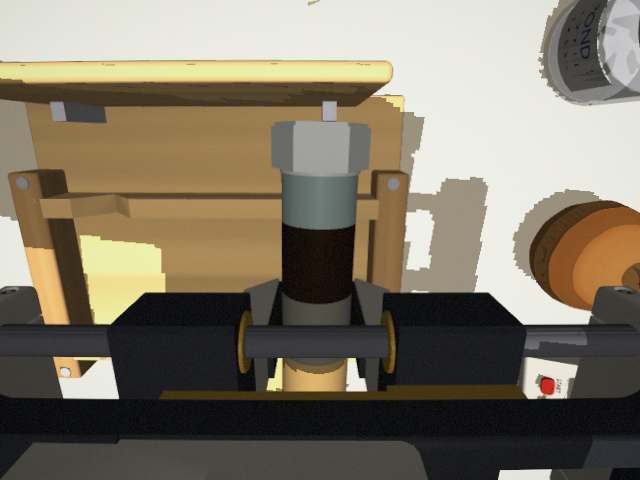

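```bash
python3 - <<'E'
from h import *
c=np.array([.555,-.0024]); th=np.radians(4.9); Rr=np.array([[np.cos(th),-np.sin(th)],[np.sin(th),np.cos(th)]])
W=lambda x,y,z: np.r_[c+Rr@[x,y],z]
print('pred screws',w2px('wrist',[W(-.092,.055,.029),W(.092,.055,.029),W(-.092,-.055,.029)],'w4').round(1).tolist(),'seen (22,183),(393,184),(65,372)')
loc=lambda uv,z:(px2w('wrist',uv,z,'w4')[:,:2]-c)@Rr
print('cap end lower edge/centre, rack frame',loc([(320,122)],.073).round(4).tolist(), 'junction',loc([(319,173)],.0715).round(4).tolist(),'fence inner base',loc([(245,97)],.010).round(4).tolist(),'fence top edges',loc([(250,82),(250,62)],.098).round(4).tolist())
print('notch',loc([(95,206)],.025).round(4).tolist())
E
```

```text
pred screws [[25.4, 183.1], [392.5, 183.2], [67.8, 370.4]] seen (22,183),(393,184),(65,372)
cap end lower edge/centre, rack frame [[0.0557, 0.0823]] junction [[0.0554, 0.0642]] fence inner base [[0.0174, 0.0967]] fence top edges [[0.0357, 0.0923], [0.036, 0.0975]]
notch [[-0.0608, 0.0425]]
```

Rack model agrees within ~2 mm; the core is at rack x +55.5, y +2 mm. Lowering and releasing.

>>> {"api": "apply_moves", "payload": {"increments": [0, -0.001, -0.009, 0, 0, 0, 0, -0.001, -0.018, 0, 0, 0, 0, -0.001, -0.018, 0, 0, 0, 0, -0.001, -0.018, 0, 0, 0]}}

```text
t: 10.45
tcp_pos: [0.6104, 0.0009, 0.0319]
tool_rot: [-0.0, 0.999, 0.042, 0.0]
ft_force: [-0.7, -0.7, -1.8]
width: 0.0312
```

>>> {"api": "apply_moves", "payload": {"increments": [0, 0, 0, 0, 0, 0, 0, 0, 0, 0, 0, 0, 0, 0, 0, 0, 0, 0, 0, 0, 0.01, 0, 0, 0, 0, 0, 0.06, 0, 0, 0, 0, 0, 0.11, 0, 0, 0, -0.04, 0.1, 0.14, 0, 0, -0.05, -0.09, 0.18, 0.15, 0, 0, -0.05, -0.09, 0.228, 0.15, 0, 0, -0.05, -0.09, 0.228, 0.15, 0, 0, -0.05, -0.09, 0.228, 0.15, 0, 0, -0.05], "gripper": 0.045}}

```text
t: 11.55
tcp_pos: [0.5197, 0.2308, 0.1834]
tool_rot: [-0.0, 1.0, 0.017, 0.001]
ft_force: [1.7, 0.2, -0.2]
width: 0.0449
```

```bash
python3 - <<'E'
from h import *
st(); cap('wrist','w5'); cap('top','t5')
E
```

```text
t 11.55 tcp [0.5197 0.2308 0.1834] q [-4.000e-04  9.998e-01  1.740e-02  9.000e-04] F [ 1.7  0.2 -0.2] w 0.0449
j [-0.41  0.37 -0.06  1.81  0.03  0.96 -0.45]
```

```bash
python3 - <<'E'
import cv2,numpy as np
a=cv2.imread('pics/w5.png'); t=cv2.imread('pics/t5.png')
o=np.zeros((600,800,3),np.uint8); a=a[0:330,120:560]; o[:330,:440]=a
t=cv2.resize(t[195:325,180:425],None,fx=1.45*1.0,fy=1.45); o[:t.shape[0],442:442+t.shape[1]]=t
cv2.imwrite('pics/c5.png',o[:335])
E
```

```text
(no output)
```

View pics/c5.png

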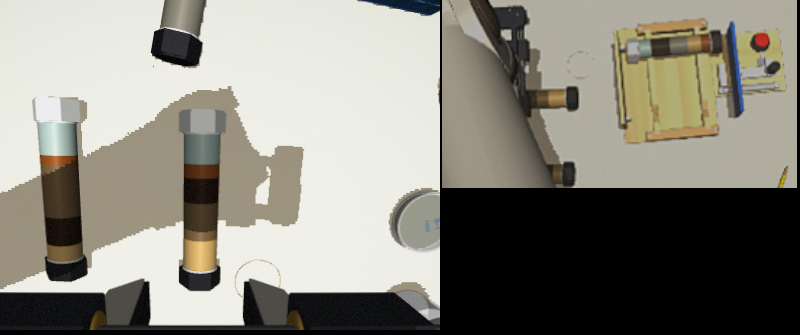

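Viewed: core A lies in the far notches, stop still out. B junctions (322.5,133)–(319.5,267); C (177,122)–(186,258).

```bash
python3 - <<'E'
from h import *
for n,a,b in [('B',(322.5,133),(319.5,267)),('C',(177.5,122),(185.5,258))]:
    q=px2w('wrist',[a,b],.0195,'w5')[:,:2]; d=q[1]-q[0]; print(n,q.mean(0).round(4),np.linalg.norm(d).round(3),((np.degrees(np.arctan2(d[1],d[0]))-90+90)%180-90).round(1))
E
```

```text
B [0.5241 0.2471] 0.124 1.0
C [0.3974 0.252 ] 0.124 -0.6
```

>>> {"api": "apply_moves", "payload": {"increments": [0.004, 0.018, -0.05, 0, 0, -0.017, 0.004, 0.018, -0.1, 0, 0, -0.017, 0.004, 0.018, -0.14, 0, 0, -0.017, 0.004, 0.018, -0.16, 0, 0, -0.017, 0.004, 0.018, -0.172, 0, 0, -0.017, 0.004, 0.018, -0.172, 0, 0, -0.017], "gripper": 0.06}}

```text
t: 12.25
tcp_pos: [0.5237, 0.2464, 0.0088]
tool_rot: [0.0, 1.0, 0.009, -0.001]
ft_force: [0.4, -0.6, 0.9]
width: 0.0599
```

>>> {"api": "apply_moves", "payload": {"increments": [0, 0, 0, 0, 0, 0, 0, 0, 0, 0, 0, 0, 0, 0, 0, 0, 0, 0, 0, 0, 0, 0, 0, 0, 0, 0, 0, 0, 0, 0, 0, 0, 0, 0, 0, 0], "gripper": 0.0, "grip_force": 35}}

```text
t: 12.85
tcp_pos: [0.5247, 0.2473, 0.0108]
tool_rot: [-0.0, 1.0, 0.009, 0.0]
ft_force: [-1.0, -0.9, 6.4]
width: 0.0313
```

>>> {"api": "apply_moves", "payload": {"increments": [0, 0, 0.04, 0, 0, 0, 0, 0, 0.08, 0, 0, 0, 0, 0, 0.13, 0, 0, 0.03, -0.024, -0.254, 0.15, 0, 0, 0.068, -0.024, -0.254, 0.15, 0, 0, 0.068, -0.024, -0.254, 0.15, 0, 0, 0.068, -0.024, -0.254, 0.15, 0, 0, 0.068, -0.024, -0.254, 0.15, 0, 0, 0.068, -0.024, -0.254, 0.15, 0, 0, 0.068, -0.024, -0.254, 0.15, 0, 0, 0.068, -0.024, -0.254, 0.12, 0, 0, 0.068, -0.024, -0.254, 0.08, 0, 0, 0.068, -0.024, -0.254, 0.05, 0, 0, 0.068, -0.024, -0.254, 0.03, 0, 0, 0.068, -0.024, -0.254, 0.022, 0, 0, 0.068, -0.024, -0.254, 0.022, 0, 0, 0.068, -0.024, -0.254, 0.022, 0, 0, 0.068]}}

```text
t: 14.55
tcp_pos: [0.5009, -0.0057, 0.032]
tool_rot: [-0.0, 0.999, 0.044, 0.0]
ft_force: [0.9, 0.2, -2.6]
width: 0.0309
```

>>> {"api": "apply_moves", "payload": {"increments": [0, 0, 0, 0, 0, 0, 0, 0, 0, 0, 0, 0, 0, 0, 0, 0, 0, 0, 0, 0, 0.01, 0, 0, 0, 0, 0, 0.06, 0, 0, 0, 0, 0, 0.11, 0, 0, 0, 0, 0, 0.15, 0, 0, 0, 0.02, -0.1, 0.2, 0, 0, -0.05, 0.03, -0.353, 0.27, 0, 0, -0.086, 0.03, -0.353, 0.27, 0, 0, -0.086, 0.03, -0.353, 0.27, 0, 0, -0.086, 0.03, -0.353, 0.27, 0, 0, -0.086, 0.03, -0.353, 0.27, 0, 0, -0.086, 0.03, -0.353, 0.27, 0, 0, -0.086, 0.03, -0.353, 0.27, 0, 0, -0.086, 0.03, -0.353, 0.27, 0, 0, -0.086], "gripper": 0.045}}

```text
t: 16.15
tcp_pos: [0.5288, -0.3659, 0.3039]
tool_rot: [0.002, 1.0, -0.004, 0.001]
ft_force: [-0.9, -0.7, -0.1]
width: 0.0449
```

```bash
python3 - <<'E'
from h import *
st(); cap('wrist','w6'); cap('top','t6')
a=cv2.imread('pics/w6.png'); t=cv2.imread('pics/t6.png')
o=np.zeros((600,800,3),np.uint8); o[:480,:640]=a
t=cv2.resize(t[195:305,180:425],None,fx=.65*1.0,fy=.65*1.0); t6=cv2.imread('pics/t6.png')[195:305,290:430]; o[485:595,:140]=t6
o[482:600,200:500]=cv2.resize(t6,None,fx=300/140,fy=300/140)[:118]; o[0:118,642:800]=0
cv2.imwrite('pics/c6.png',o)
hsv=cv2.cvtColor(a,cv2.COLOR_BGR2HSV); m=cv2.inRange(hsv[:,180:440],(105,150,60),(130,255,255)); p=np.argwhere(m)[:,::-1]+[180,0]; print(len(p),p.min(0),p.max(0))
E
```

```text
t 16.15 tcp [ 0.5288 -0.3659  0.3039] q [ 2.1e-03  1.0e+00 -3.5e-03  9.0e-04] F [-0.9 -0.7 -0.1] w 0.0449
j [ 0.41  0.4   0.21  1.5  -0.08  1.25  0.62]
895 [315 208] [329 276]
```

View pics/c6.png

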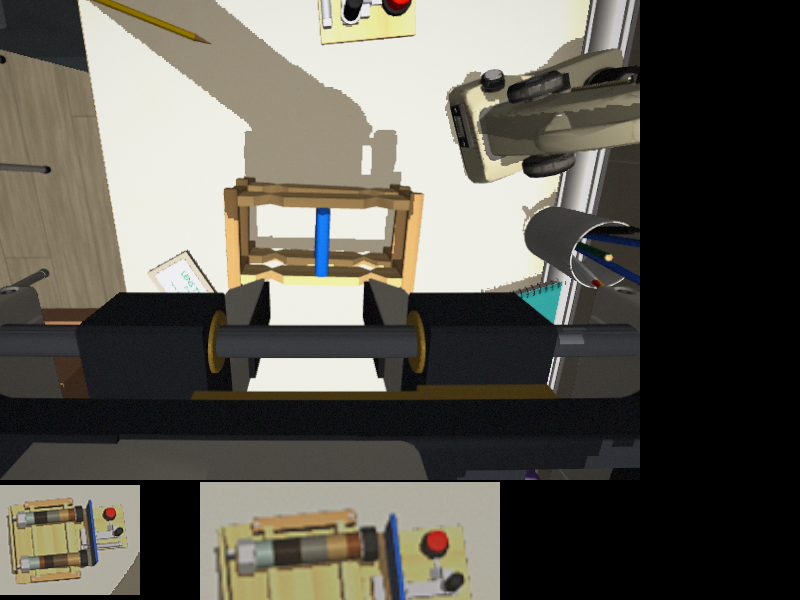

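Viewed: both low cores seated and the stop is out. The upper spacer's bar runs from (323,208) to (321.5,276); the microscope base edge is at ~(475,182).

```bash
python3 - <<'E'
from h import *
a=cv2.imread('pics/w6.png'); hsv=cv2.cvtColor(a,cv2.COLOR_BGR2HSV); m=cv2.inRange(hsv[:,180:440],(105,150,60),(130,255,255)); p=np.argwhere(m)[:,::-1]+[180,0]
for v in (212,240,272): r=p[p[:,1]==v]; print(v,r[:,0].min(),r[:,0].max())
g=lambda uv,z:px2w('wrist',uv,z,'w6')[:,:2]
q=g([(322.5,207.5),(321.5,276.5)],.111); d=q[0]-q[1]; print(q.round(4).tolist(),q.mean(0),np.linalg.norm(d),np.degrees(np.arctan2(-d[0],d[1])))
print('rails top corners',g([(226,188),(423,193),(236,290),(410,290)],.108).round(4).tolist()); print('scope',g([(475,182),(455,100)],.0).round(3).tolist(),g([(475,182)],.04).round(3))
E
```

```text
212 317 329
240 315 328
272 315 327
[[0.5358, -0.3602], [0.5346, -0.4343]] [ 0.53524608 -0.39723694] 0.07411033817582896 -0.9220571098342579
rails top corners [[0.4403, -0.3404], [0.6361, -0.3468], [0.4424, -0.4505], [0.6303, -0.452]]
scope [[0.735, -0.351], [0.699, -0.251]] [[ 0.717 -0.345]]
```

>>> {"api": "apply_moves", "payload": {"increments": [0.005, -0.037, -0.05, 0, 0, -0.02, 0.005, -0.037, -0.1, 0, 0, -0.02, 0.005, -0.037, -0.14, 0, 0, -0.02, 0.005, -0.037, -0.17, 0, 0, -0.02, 0.005, -0.037, -0.2, 0, 0, -0.02, 0.005, -0.037, -0.222, 0, 0, -0.02, 0.005, -0.037, -0.222, 0, 0, -0.02, 0.005, -0.037, -0.222, 0, 0, -0.02]}}

```text
t: 17.05
tcp_pos: [0.5358, -0.3952, 0.08]
tool_rot: [-0.001, 1.0, -0.009, -0.0]
ft_force: [1.4, -0.1, 0.1]
width: 0.0449
```

>>> {"api": "apply_moves", "payload": {"increments": [0, 0, 0, 0, 0, 0, 0, 0, 0, 0, 0, 0, 0, 0, 0, 0, 0, 0, 0, 0, 0, 0, 0, 0, 0, 0, 0, 0, 0, 0, 0, 0, 0, 0, 0, 0], "gripper": 0.0, "grip_force": 55}}

```text
t: 17.65
tcp_pos: [0.5356, -0.3973, 0.0804]
tool_rot: [0.0, 1.0, -0.01, 0.0]
ft_force: [-1.2, 0.3, 3.6]
width: 0.0135
```

>>> {"api": "apply_moves", "payload": {"increments": [0, 0, 0.03, 0, 0, 0, 0, 0, 0.07, 0, 0, 0, 0, 0, 0.11, 0, 0, 0, 0, 0.03, 0.13, 0, 0, 0.02, 0, 0.07, 0.13, 0, 0, 0.05, 0.005, 0.11, 0.13, 0, 0, 0.08, 0.01, 0.15, 0.13, 0, 0, 0.106, 0.01, 0.19, 0.13, 0, 0, 0.106, 0.015, 0.23, 0.13, 0, 0, 0.106, 0.02, 0.27, 0.13, 0, 0, 0.106, 0.02, 0.31, 0.13, 0, 0, 0.106, 0.02, 0.35, 0.13, 0, 0, 0.106, 0.02, 0.38, 0.13, 0, 0, 0.106, 0.02, 0.394, 0.13, 0, 0, 0.106, 0.02, 0.394, 0.12, 0, 0, 0.106, 0.02, 0.394, 0.09, 0, 0, 0.106, 0.02, 0.394, 0.06, 0, 0, 0.106, 0.02, 0.394, 0.03, 0, 0, 0.106, 0.02, 0.394, 0.02, 0, 0, 0.106, 0.02, 0.394, 0.02, 0, 0, 0.106]}}

```text
t: 19.65
tcp_pos: [0.5535, -0.0052, 0.0976]
tool_rot: [0.001, 0.999, 0.042, -0.002]
ft_force: [-0.2, -0.9, -3.6]
width: 0.0139
```

```bash
python3 - <<'E'
from h import *
st(); cap('wrist','w7')
E
```

```text
t 19.65 tcp [ 0.5535 -0.0052  0.0976] q [ 5.000e-04  9.991e-01  4.180e-02 -2.300e-03] F [-0.2 -0.9 -3.6] w 0.0139
j [-0.08  0.46  0.05  1.91 -0.03  0.78  0.07]
```

View pics/w7.png

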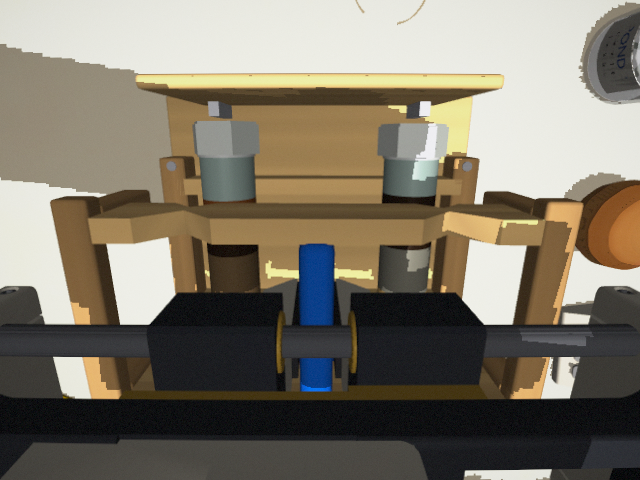

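```bash
python3 - <<'E'
from h import *
c=np.array([.555,-.0024]); th=np.radians(4.9); Rr=np.array([[np.cos(th),-np.sin(th)],[np.sin(th),np.cos(th)]])
loc=lambda uv,z:((px2w('wrist',uv,z,'w7')[:,:2]-c)@Rr).round(4).tolist()
print('spacer corners',loc([(54,202),(582,202)],.1256)); print('bar end',loc([(317,244)],.1286))
print('core junctions B,A',loc([(228,156),(411,157)],.0526)); print('core axis lower', loc([(234,285),(405,285)],.0526)); print('screws',loc([(171,166),(467,166)],.029))
p=np.load('pics/w7.npy'); print('tcp rack', (p[:2]-c)@Rr)
E
```

```text
spacer corners [[-0.0997, 0.0501], [0.0979, 0.05]]
bar end [[-0.001, 0.0346]]
core junctions B,A [[-0.0507, 0.0625], [0.0512, 0.0618]]
core axis lower [[-0.0525, -0.0154], [0.0531, -0.0153]]
screws [[-0.0929, 0.0552], [0.0927, 0.0549]]
tcp rack [-0.00173495 -0.00270275]
```

>>> {"api": "apply_moves", "payload": {"increments": [0, 0.002, -0.01, 0, 0, 0, 0, 0.002, -0.02, 0, 0, 0, 0, 0.002, -0.03, 0, 0, 0, 0, 0.002, -0.036, 0, 0, 0, 0, 0.002, -0.04, 0, 0, 0, 0, 0.002, -0.043, 0, 0, 0, 0, 0.002, -0.045, 0, 0, 0, 0, 0.002, -0.045, 0, 0, 0, 0, 0.002, -0.045, 0, 0, 0]}}

```text
t: 20.6
tcp_pos: [0.5554, -0.0011, 0.0554]
tool_rot: [-0.0, 0.999, 0.043, 0.0]
ft_force: [-3.5, 0.4, 4.3]
width: 0.0137
```

>>> {"api": "apply_moves", "payload": {"increments": [0, 0, 0, 0, 0, 0, 0, 0, 0, 0, 0, 0, 0, 0, 0, 0, 0, 0, 0, 0, 0.04, 0, 0, 0, 0, 0, 0.09, 0, 0, 0, 0, 0, 0.13, 0, 0, 0, -0.04, 0.04, 0.17, 0, 0, -0.085, -0.105, 0.27, 0.215, 0, 0, -0.085, -0.105, 0.27, 0.215, 0, 0, -0.085, -0.105, 0.27, 0.215, 0, 0, -0.085, -0.105, 0.27, 0.215, 0, 0, -0.085, -0.105, 0.27, 0.215, 0, 0, -0.085, -0.105, 0.27, 0.215, 0, 0, -0.085, -0.105, 0.27, 0.215, 0, 0, -0.085], "gripper": 0.04}}

```text
t: 22.0
tcp_pos: [0.4496, 0.2716, 0.2702]
tool_rot: [-0.001, 1.0, 0.003, 0.0]
ft_force: [0.9, -0.4, -0.7]
width: 0.0401
```

```bash
python3 - <<'E'
from h import *
st(); cap('wrist','w8'); cap('top','t8')
a=cv2.imread('pics/w8.png'); t=cv2.imread('pics/t8.png')
o=np.zeros((600,800,3),np.uint8); o[:320,:640]=a[:320]
t=cv2.resize(t[195:305,290:425],None,fx=2.45,fy=2.45,interpolation=cv2.INTER_CUBIC); o[325:325+t.shape[0],:t.shape[1]]=t
cv2.imwrite('pics/c8.png',o)
E
```

```text
t 22.0 tcp [0.4496 0.2716 0.2702] q [-7.0e-04  1.0e+00  3.1e-03  5.0e-04] F [ 0.9 -0.4 -0.7] w 0.0401
j [-0.5   0.21 -0.11  1.82  0.02  1.11 -0.61]
```

View pics/c8.png

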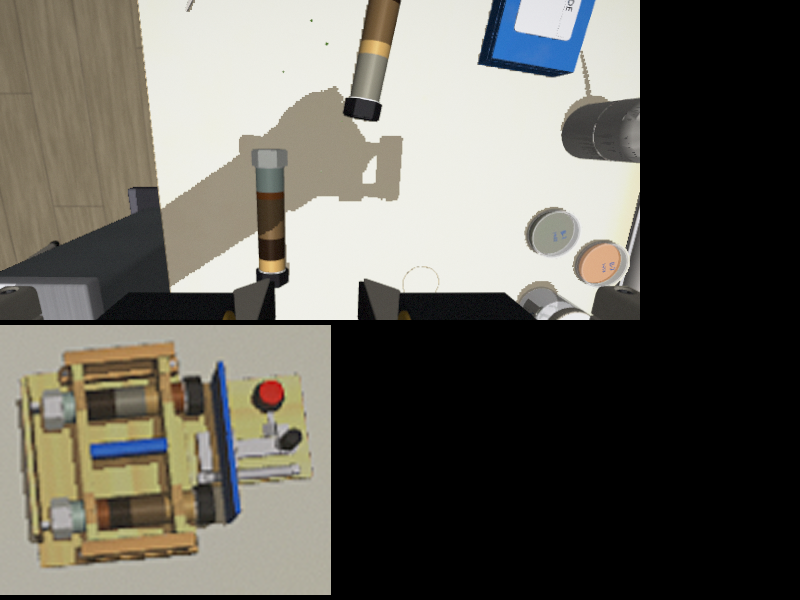

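Viewed: spacer seated over both cores, stop still out. C junctions (269.5,166)–(272,269); D black junction (366,97), axis at (384,10).

```bash
python3 - <<'E'
from h import *
for n,a,b,full in [('C',(269.5,166),(272,270),1),('D',(366,97),(384,10),0)]:
    q=px2w('wrist',[a,b],.0195,'w8')[:,:2]; d=q[1]-q[0]; L=np.linalg.norm(d); print(n,(q.mean(0) if full else q[0]+d/L*.062).round(4),L.round(3),((np.degrees(np.arctan2(d[1],d[0])))%180-90).round(1))
E
```

```text
C [0.397  0.2516] 0.125 -0.3
D [0.5136 0.4486] 0.084 -10.1
```

>>> {"api": "apply_moves", "payload": {"increments": [-0.053, -0.017, -0.05, 0, 0, -0.006, -0.053, -0.017, -0.1, 0, 0, -0.006, -0.053, -0.017, -0.15, 0, 0, -0.006, -0.053, -0.017, -0.2, 0, 0, -0.006, -0.053, -0.017, -0.24, 0, 0, -0.006, -0.053, -0.017, -0.26, 0, 0, -0.006, -0.053, -0.017, -0.26, 0, 0, -0.006, -0.053, -0.017, -0.26, 0, 0, -0.006], "gripper": 0.06}}

```text
t: 22.9
tcp_pos: [0.3979, 0.2502, 0.0097]
tool_rot: [0.001, 1.0, -0.004, -0.0]
ft_force: [-0.2, 0.8, 0.5]
width: 0.0601
```

>>> {"api": "apply_moves", "payload": {"increments": [0, 0, 0, 0, 0, 0, 0, 0, 0, 0, 0, 0, 0, 0, 0, 0, 0, 0, 0, 0, 0, 0, 0, 0, 0, 0, 0, 0, 0, 0, 0, 0, 0, 0, 0, 0], "gripper": 0.0, "grip_force": 35}}

```text
t: 23.5
tcp_pos: [0.3977, 0.2524, 0.0107]
tool_rot: [-0.0, 1.0, -0.002, 0.001]
ft_force: [-1.7, -0.6, 7.8]
width: 0.0312
```

>>> {"api": "apply_moves", "payload": {"increments": [0, 0, 0.04, 0, 0, 0, 0, 0, 0.09, 0, 0, 0, 0, 0, 0.14, 0, 0, 0.03, 0.213, -0.25, 0.19, 0, 0, 0.092, 0.213, -0.25, 0.19, 0, 0, 0.092, 0.213, -0.25, 0.19, 0, 0, 0.092, 0.213, -0.25, 0.19, 0, 0, 0.092, 0.213, -0.25, 0.19, 0, 0, 0.092, 0.213, -0.25, 0.19, 0, 0, 0.092, 0.213, -0.25, 0.19, 0, 0, 0.092, 0.213, -0.25, 0.19, 0, 0, 0.092, 0.213, -0.25, 0.19, 0, 0, 0.092, 0.213, -0.25, 0.16, 0, 0, 0.092, 0.213, -0.25, 0.12, 0, 0, 0.092, 0.213, -0.25, 0.09, 0, 0, 0.092, 0.213, -0.25, 0.08, 0, 0, 0.092, 0.213, -0.25, 0.076, 0, 0, 0.092, 0.213, -0.25, 0.076, 0, 0, 0.092, 0.213, -0.25, 0.076, 0, 0, 0.092]}}

```text
t: 25.4
tcp_pos: [0.6111, 0.0023, 0.0871]
tool_rot: [-0.0, 0.999, 0.044, 0.001]
ft_force: [0.4, 0.8, -2.1]
width: 0.0312
```

>>> {"api": "apply_moves", "payload": {"increments": [0, 0, -0.0015, 0, 0, 0, 0, 0, -0.0015, 0, 0, 0]}}

```text
t: 25.6
tcp_pos: [0.6107, 0.0019, 0.085]
tool_rot: [-0.0, 0.999, 0.043, 0.001]
ft_force: [-0.5, -0.3, -2.2]
width: 0.0312
```

>>> {"api": "apply_moves", "payload": {"increments": [0, 0, 0, 0, 0, 0, 0, 0, 0, 0, 0, 0, 0, 0, 0, 0, 0, 0, 0, 0, 0.01, 0, 0, 0, 0, 0, 0.05, 0, 0, 0, 0, 0, 0.1, 0, 0, 0, -0.1, 0.378, 0.12, 0, 0, -0.24, -0.1, 0.378, 0.12, 0, 0, -0.24, -0.1, 0.378, 0.12, 0, 0, -0.24, -0.1, 0.378, 0.12, 0, 0, -0.24, -0.1, 0.378, 0.12, 0, 0, -0.24, -0.1, 0.378, 0.12, 0, 0, -0.24, -0.1, 0.378, 0.12, 0, 0, -0.24, -0.1, 0.378, 0.12, 0, 0, -0.24, -0.1, 0.378, 0.12, 0, 0, -0.24, -0.1, 0.378, 0.12, 0, 0, -0.24], "gripper": 0.045}}

```text
t: 27.2
tcp_pos: [0.5095, 0.3815, 0.2048]
tool_rot: [-0.0, 0.997, -0.075, 0.0]
ft_force: [1.1, -1.1, 0.9]
width: 0.045
```

```bash
python3 - <<'E'
from h import *
st(); cap('wrist','w9'); cap('top','t9')
a=cv2.imread('pics/w9.png'); t=cv2.imread('pics/t9.png')
o=np.zeros((600,800,3),np.uint8); o[:320,:640]=a[:320]
t=cv2.resize(t[195:305,290:425],None,fx=2.45,fy=2.45,interpolation=cv2.INTER_CUBIC); o[325:325+t.shape[0],:t.shape[1]]=t
cv2.imwrite('pics/c9.png',o)
E
```

```text
t 27.2 tcp [0.5095 0.3815 0.2048] q [-2.000e-04  9.972e-01 -7.470e-02  2.000e-04] F [ 1.1 -1.1  0.9] w 0.045
j [-0.64  0.46 -0.06  1.62  0.03  1.06 -0.86]
```

View pics/c9.png

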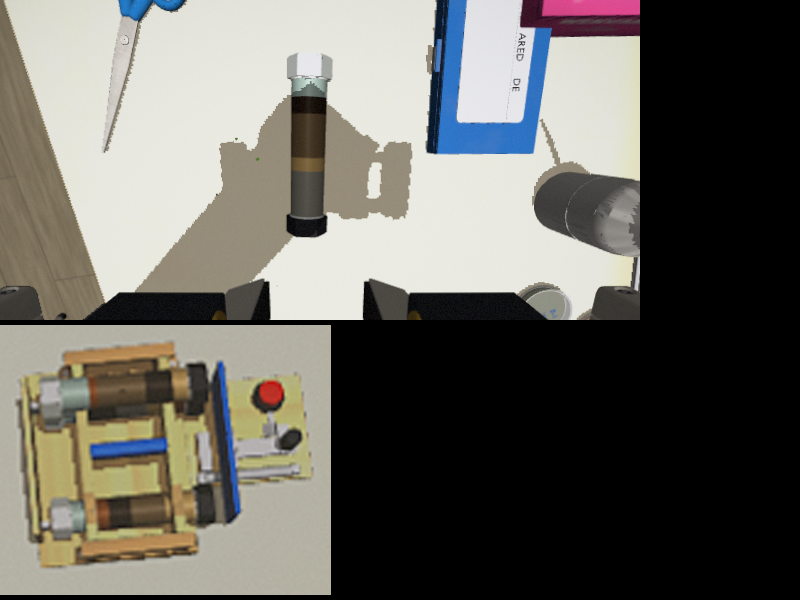

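Viewed: the third core lies in the far upper notches. D junctions (309,78)–(307,215).

```bash
python3 - <<'E'
from h import *
q=px2w('wrist',[(309,78),(307,215)],.0195,'w9')[:,:2]; d=q[1]-q[0]; print(q.mean(0).round(4),np.linalg.norm(d).round(3),((np.degrees(np.arctan2(d[1],d[0])))%180-90).round(1))
E
```

```text
[0.5116 0.4448] 0.124 -9.8
```

>>> {"api": "apply_moves", "payload": {"increments": [0.002, 0.065, -0.05, 0, 0, -0.017, 0.002, 0.065, -0.1, 0, 0, -0.017, 0.002, 0.065, -0.14, 0, 0, -0.017, 0.002, 0.065, -0.17, 0, 0, -0.017, 0.002, 0.065, -0.19, 0, 0, -0.017, 0.002, 0.065, -0.1945, 0, 0, -0.017, 0.002, 0.065, -0.1945, 0, 0, -0.017, 0.002, 0.065, -0.1945, 0, 0, -0.017], "gripper": 0.06}}

```text
t: 28.1
tcp_pos: [0.5144, 0.445, 0.0118]
tool_rot: [-0.001, 0.996, -0.086, 0.001]
ft_force: [0.2, -0.6, 0.6]
width: 0.06
```

>>> {"api": "apply_moves", "payload": {"increments": [0, 0, 0, 0, 0, 0, 0, 0, 0, 0, 0, 0, 0, 0, 0, 0, 0, 0, 0, 0, 0, 0, 0, 0, 0, 0, 0, 0, 0, 0, 0, 0, 0, 0, 0, 0], "gripper": 0.0, "grip_force": 35}}

```text
t: 28.7
tcp_pos: [0.5123, 0.4452, 0.0103]
tool_rot: [-0.0, 0.996, -0.085, 0.0]
ft_force: [-1.1, 0.0, 4.8]
width: 0.0311
```

>>> {"api": "apply_moves", "payload": {"increments": [0, 0, 0.04, 0, 0, 0, 0, 0, 0.09, 0, 0, 0, 0, 0, 0.14, 0, 0, 0.03, -0.012, -0.452, 0.19, 0, 0, 0.2566, -0.012, -0.452, 0.19, 0, 0, 0.2566, -0.012, -0.452, 0.19, 0, 0, 0.2566, -0.012, -0.452, 0.19, 0, 0, 0.2566, -0.012, -0.452, 0.19, 0, 0, 0.2566, -0.012, -0.452, 0.19, 0, 0, 0.2566, -0.012, -0.452, 0.19, 0, 0, 0.2566, -0.012, -0.452, 0.19, 0, 0, 0.2566, -0.012, -0.452, 0.19, 0, 0, 0.2566, -0.012, -0.452, 0.19, 0, 0, 0.2566, -0.012, -0.452, 0.19, 0, 0, 0.2566, -0.012, -0.452, 0.19, 0, 0, 0.2566, -0.012, -0.452, 0.15, 0, 0, 0.2566]}}

```text
t: 30.3
tcp_pos: [0.5052, -0.0047, 0.1635]
tool_rot: [-0.0, 0.999, 0.045, 0.005]
ft_force: [1.9, 0.1, -3.1]
width: 0.0307
```

>>> {"api": "apply_moves", "payload": {"increments": [0, 0, -0.03, 0, 0, 0, 0, 0, -0.055, 0, 0, 0, 0, 0, -0.07, 0, 0, 0, 0, 0, -0.0755, 0, 0, 0, 0, 0, -0.0755, 0, 0, 0, 0, 0, -0.0755, 0, 0, 0]}}

```text
t: 30.9
tcp_pos: [0.5005, -0.0058, 0.0844]
tool_rot: [-0.0, 0.999, 0.044, 0.0]
ft_force: [0.5, -0.7, -2.6]
width: 0.0309
```

>>> {"api": "apply_moves", "payload": {"increments": [0, 0, 0, 0, 0, 0, 0, 0, 0, 0, 0, 0, 0, 0, 0, 0, 0, 0, 0, 0, 0.01, 0, 0, 0, 0, 0, 0.05, 0, 0, 0, 0, 0, 0.1, 0, 0, 0, 0.035, -0.353, 0.175, 0, 0, -0.106, 0.035, -0.353, 0.175, 0, 0, -0.106, 0.035, -0.353, 0.175, 0, 0, -0.106, 0.035, -0.353, 0.175, 0, 0, -0.106, 0.035, -0.353, 0.175, 0, 0, -0.106, 0.035, -0.353, 0.175, 0, 0, -0.106, 0.035, -0.353, 0.175, 0, 0, -0.106, 0.035, -0.353, 0.175, 0, 0, -0.106, 0.035, -0.353, 0.175, 0, 0, -0.106], "gripper": 0.045}}

```text
t: 32.4
tcp_pos: [0.5343, -0.3636, 0.2602]
tool_rot: [0.001, 1.0, -0.012, 0.0]
ft_force: [0.1, -0.5, -0.5]
width: 0.045
```

```bash
python3 - <<'E'
from h import *
st(); a=cap('wrist','w10'); cap('top','t10')
a=cv2.imread('pics/w10.png'); t=cv2.imread('pics/t10.png')
o=np.zeros((600,800,3),np.uint8); o[:320,:640]=a[:320]
t=cv2.resize(t[195:305,290:425],None,fx=2.45,fy=2.45,interpolation=cv2.INTER_CUBIC); o[325:325+t.shape[0],:t.shape[1]]=t
cv2.imwrite('pics/c10.png',o)
hsv=cv2.cvtColor(a,cv2.COLOR_BGR2HSV); m=cv2.inRange(hsv[:,180:440],(105,150,60),(130,255,255)); p=np.argwhere(m)[:,::-1]+[180,0]
r=[p[p[:,1]==v] for v in range(p[:,1].min(),p[:,1].max()+1)]; print(p.min(0),p.max(0),[(x[0,1],x[:,0].min(),x[:,0].max()) for x in r if len(x)][::10])
E
```

```text
t 32.4 tcp [ 0.5343 -0.3636  0.2602] q [ 9.000e-04  9.999e-01 -1.220e-02  4.000e-04] F [ 0.1 -0.5 -0.5] w 0.045
j [ 0.41  0.43  0.21  1.54 -0.09  1.17  0.6 ]
[310 208] [324 274] [(np.int64(208), np.int64(313), np.int64(323)), (np.int64(218), np.int64(312), np.int64(323)), (np.int64(228), np.int64(312), np.int64(323)), (np.int64(238), np.int64(312), np.int64(323)), (np.int64(248), np.int64(311), np.int64(322)), (np.int64(258), np.int64(311), np.int64(322)), (np.int64(268), np.int64(311), np.int64(322))]
```

View pics/c10.png

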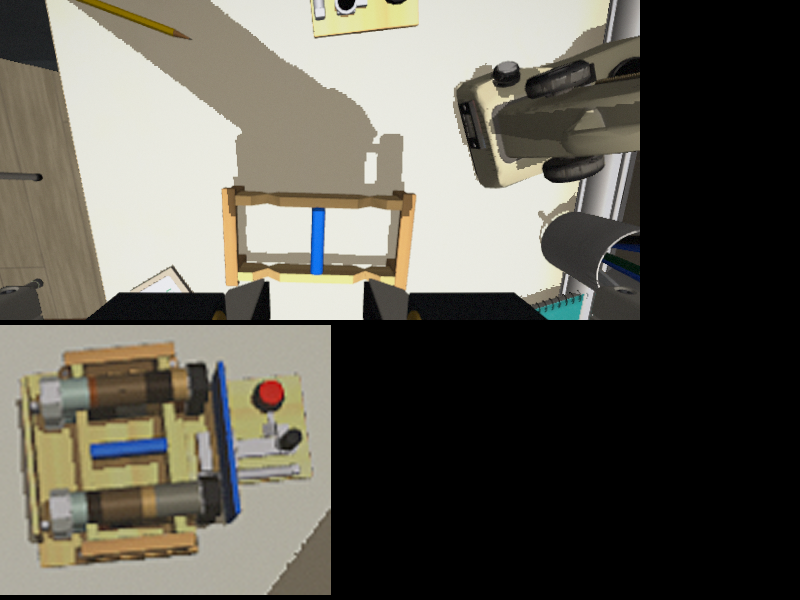

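Viewed (14): all four cores are in place and the stop is out. The lower spacer's bar runs (318,208)–(316.5,275).

```bash
python3 - <<'E'
from h import *
q=px2w('wrist',[(318.0,207.5),(316.5,274.5)],.057,'w10')[:,:2]; d=q[0]-q[1]; print(q.round(4).tolist(),q.mean(0).round(4),np.linalg.norm(d).round(4),np.degrees(np.arctan2(-d[0],d[1])).round(2))
E
```

```text
[[0.5367, -0.3595], [0.5334, -0.4333]] [ 0.5351 -0.3964] 0.0739 -2.57
```

>>> {"api": "apply_moves", "payload": {"increments": [0, -0.0365, -0.05, 0, 0, -0.012, 0, -0.0365, -0.1, 0, 0, -0.012, 0, -0.0365, -0.14, 0, 0, -0.012, 0, -0.0365, -0.18, 0, 0, -0.012, 0, -0.0365, -0.21, 0, 0, -0.012, 0, -0.0365, -0.2335, 0, 0, -0.012, 0, -0.0365, -0.2335, 0, 0, -0.012, 0, -0.0365, -0.2335, 0, 0, -0.012]}}

```text
t: 33.3
tcp_pos: [0.536, -0.3943, 0.026]
tool_rot: [-0.001, 1.0, -0.015, -0.0]
ft_force: [0.1, -0.1, 1.6]
width: 0.045
```

>>> {"api": "apply_moves", "payload": {"increments": [0, 0, 0, 0, 0, 0, 0, 0, 0, 0, 0, 0, 0, 0, 0, 0, 0, 0, 0, 0, 0, 0, 0, 0, 0, 0, 0, 0, 0, 0, 0, 0, 0, 0, 0, 0], "gripper": 0.0, "grip_force": 55}}

```text
t: 33.9
tcp_pos: [0.5355, -0.3969, 0.0265]
tool_rot: [0.0, 1.0, -0.016, 0.0]
ft_force: [-1.5, 0.7, 5.6]
width: 0.0138
```

>>> {"api": "apply_moves", "payload": {"increments": [0, 0, 0.03, 0, 0, 0, 0, 0, 0.07, 0, 0, 0, 0, 0, 0.11, 0, 0, 0, 0, 0, 0.15, 0, 0, 0, 0, 0.03, 0.19, 0, 0, 0.02, 0, 0.07, 0.21, 0, 0, 0.05, 0.005, 0.11, 0.21, 0, 0, 0.08, 0.01, 0.15, 0.21, 0, 0, 0.119, 0.01, 0.19, 0.21, 0, 0, 0.119, 0.015, 0.23, 0.21, 0, 0, 0.119, 0.02, 0.27, 0.21, 0, 0, 0.119, 0.02, 0.31, 0.21, 0, 0, 0.119, 0.02, 0.35, 0.21, 0, 0, 0.119, 0.02, 0.38, 0.21, 0, 0, 0.119, 0.02, 0.3955, 0.21, 0, 0, 0.119, 0.02, 0.3955, 0.2, 0, 0, 0.119, 0.02, 0.3955, 0.17, 0, 0, 0.119, 0.02, 0.3955, 0.14, 0, 0, 0.119, 0.02, 0.3955, 0.124, 0, 0, 0.119, 0.02, 0.3955, 0.124, 0, 0, 0.119]}}

```text
t: 35.9
tcp_pos: [0.5521, -0.0028, 0.1459]
tool_rot: [0.0, 0.999, 0.043, -0.004]
ft_force: [-0.6, -0.3, -2.8]
width: 0.0137
```

```bash
python3 - <<'E'
from h import *
st(); cap('wrist','w11')
E
```

```text
t 35.9 tcp [ 0.5521 -0.0028  0.1459] q [ 4.000e-04  9.991e-01  4.300e-02 -3.700e-03] F [-0.6 -0.3 -2.8] w 0.0137
j [-0.08  0.39  0.04  1.88 -0.02  0.88  0.06]
```

View pics/w11.png

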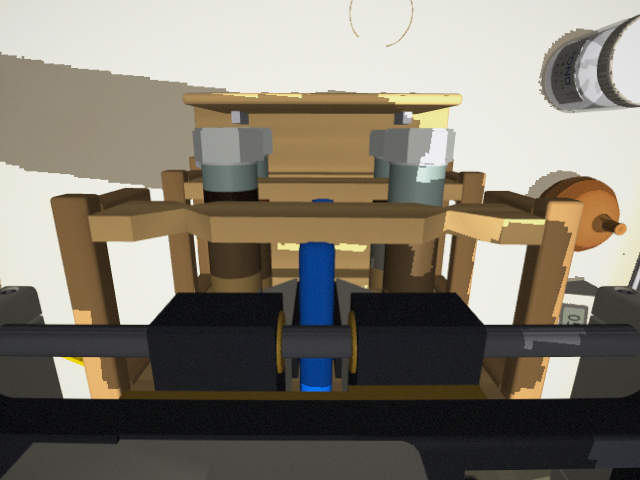

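Viewed: the spacer sits in the hand just as the first one did, and the upper cores and lower rails lie straight below. Lowering.

>>> {"api": "apply_moves", "payload": {"increments": [0, 0, -0.01, 0, 0, 0, 0, 0, -0.02, 0, 0, 0, 0, 0, -0.027, 0, 0, 0, 0, 0, -0.032, 0, 0, 0, 0, 0, -0.036, 0, 0, 0, 0, 0, -0.039, 0, 0, 0, 0, 0, -0.041, 0, 0, 0, 0, 0, -0.041, 0, 0, 0, 0, 0, -0.041, 0, 0, 0]}}

```text
t: 36.85
tcp_pos: [0.5555, -0.001, 0.1094]
tool_rot: [-0.0, 0.999, 0.044, 0.0]
ft_force: [-3.4, 0.9, 4.1]
width: 0.0136
```

>>> {"api": "apply_moves", "payload": {"increments": [0, 0, 0, 0, 0, 0, 0, 0, 0, 0, 0, 0, 0, 0, 0, 0, 0, 0, 0, 0, 0.03, 0, 0, 0, 0, 0, 0.07, 0, 0, 0, 0, 0, 0.1, 0, 0, 0, 0.03, -0.07, 0.11, 0, 0, 0, 0.063, -0.145, 0.11, 0, 0, 0, 0.063, -0.145, 0.11, 0, 0, 0, 0.063, -0.145, 0.11, 0, 0, 0, 0.063, -0.145, 0.11, 0, 0, 0], "gripper": 0.04}}

```text
t: 37.95
tcp_pos: [0.6184, -0.1491, 0.2183]
tool_rot: [0.001, 0.999, 0.041, -0.0]
ft_force: [1.2, 0.4, -0.1]
width: 0.04
```

>>> {"api": "apply_moves", "payload": {"increments": [0, 0, -0.03, 0, 0, 0, 0, 0, -0.07, 0, 0, 0, 0, 0, -0.11, 0, 0, 0, 0, 0, -0.15, 0, 0, 0, 0, 0, -0.165, 0, 0, 0, 0, 0, -0.165, 0, 0, 0, 0, 0, -0.165, 0, 0, 0], "gripper": 0.0, "grip_force": 20}}

```text
t: 38.65
tcp_pos: [0.6194, -0.1452, 0.0551]
tool_rot: [-0.0, 0.999, 0.044, 0.001]
ft_force: [0.0, -0.0, 1.3]
width: 0.0008
```

>>> {"api": "apply_moves", "payload": {"increments": [0, 0, -0.008, 0, 0, 0, 0, 0, -0.014, 0, 0, 0, 0, 0, -0.018, 0, 0, 0, 0, 0, -0.021, 0, 0, 0, 0, 0, -0.023, 0, 0, 0, 0, 0, -0.0245, 0, 0, 0, 0, 0, -0.0245, 0, 0, 0, 0, 0, -0.0245, 0, 0, 0]}}

```text
t: 39.45
tcp_pos: [0.6192, -0.1463, 0.0301]
tool_rot: [0.0, 0.999, 0.044, 0.001]
ft_force: [0.2, 0.1, 6.2]
width: 0.0004
```

>>> {"api": "apply_moves", "payload": {"increments": [0, 0, -0.001, 0, 0, 0, 0, 0, -0.001, 0, 0, 0, 0, 0, -0.001, 0, 0, 0, 0, 0, -0.001, 0, 0, 0, 0, 0, 0.02, 0, 0, 0, 0, 0, 0.07, 0, 0, 0, 0, 0, 0.12, 0, 0, 0, 0, 0, 0.17, 0, 0, 0, -0.04, 0.06, 0.22, 0, 0, 0, -0.06, 0.08, 0.25, 0, 0, 0, -0.06, 0.08, 0.25, 0, 0, 0, -0.06, 0.08, 0.25, 0, 0, 0, -0.06, 0.08, 0.25, 0, 0, 0]}}

```text
t: 40.75
tcp_pos: [0.5584, -0.0662, 0.2794]
tool_rot: [0.0, 0.999, 0.044, 0.001]
ft_force: [-0.1, -0.3, -0.9]
width: 0.0001
```

```bash
python3 - <<'E'
from h import *
st(); cap('wrist','w12'); cap('scene','s12')
a=cv2.imread('pics/w12.png'); s=cv2.imread('pics/s12.png')
o=np.zeros((600,800,3),np.uint8); o[:330,:330]=a[0:330,150:480]
s=cv2.resize(s[215:330,260:430],None,fx=2.7,fy=2.7,interpolation=cv2.INTER_CUBIC); o[:s.shape[0],335:335+s.shape[1]]=s
t=cv2.imread('pics/t8.png'); cap('top','t12'); t=cv2.resize(cv2.imread('pics/t12.png')[120:330,120:560],None,fx=1.25,fy=1.25); o[332:332+t.shape[0],:t.shape[1]]=t
cv2.imwrite('pics/c12.png',o)
E
```

```text
t 40.75 tcp [ 0.5584 -0.0662  0.2794] q [2.00e-04 9.99e-01 4.41e-02 5.00e-04] F [-0.1 -0.3 -0.9] w 0.0001
j [ 0.    0.26  0.08  1.73 -0.02  1.15  0.18]
```

View pics/c12.png

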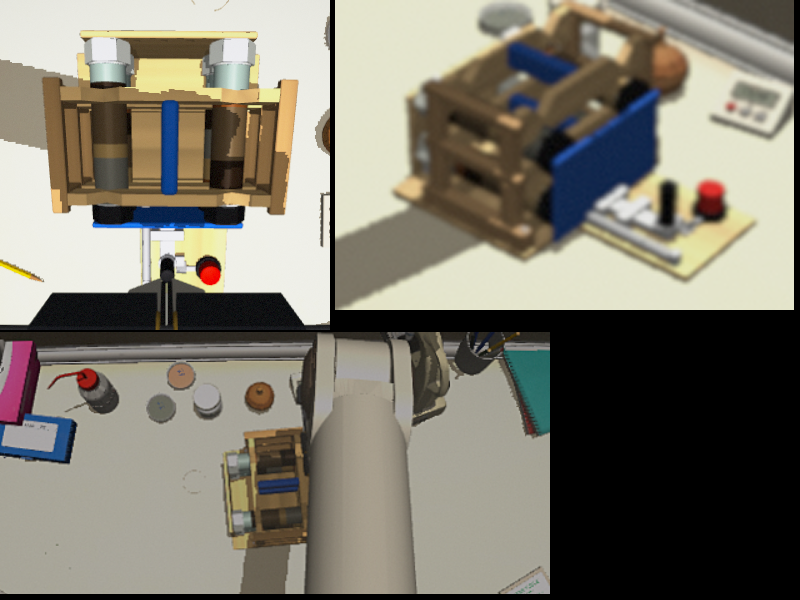

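Viewed (16, the last): both spacers sit level over four cores and the blue plate is up at the black caps. A numeric check of the plate and post shift follows.

```bash
python3 - <<'E'
from h import *
c=np.array([.555,-.0024]); th=np.radians(4.9); Rr=np.array([[np.cos(th),-np.sin(th)],[np.sin(th),np.cos(th)]])
a=lambda f,uv,z:((px2w('wrist',uv,z,f)[:,:2]-c)@Rr).round(4).tolist()
print('pulled plate',a('w2',[(238.3,250.3),(387.8,252.8)],.098),'post',a('w2',[(312.3,297.8)],.065))
im=cv2.imread('pics/w12.png'); hsv=cv2.cvtColor(im,cv2.COLOR_BGR2HSV)
for x in (260,300,350,385):
    m=np.flatnonzero(cv2.inRange(hsv[195:290,x:x+1],(105,150,120),(130,255,255))[:,0]); print(x,m.min()+195,m.max()+195,a('w12',[(x,m.max()+195.5)],.098))
print('caps ends',a('w12',[(262,224)],.108))
print('spacer corners z.137',a('w12',[(193,79),(447,81)],.137))
E
```

```text
pulled plate [[-0.0741, -0.0957], [0.0732, -0.0957]] post [[-0.0005, -0.1614]]
260 224 227 [[-0.0566, -0.0751]]
300 223 227 [[-0.0174, -0.075]]
350 224 227 [[0.0316, -0.0749]]
385 225 227 [[0.066, -0.0748]]
caps ends [[-0.053, -0.0691]]
spacer corners z.137 [[-0.0979, 0.0542], [0.1002, 0.0534]]
```

The plate has sprung in about 21 mm (joint ≈ 0.018, inside 0.013–0.033). I'll wait half a second, then hand in.

>>> {"api": "apply_moves", "payload": {"increments": [0, 0, 0, 0, 0, 0, 0, 0, 0, 0, 0, 0, 0, 0, 0, 0, 0, 0, 0, 0, 0, 0, 0, 0, 0, 0, 0, 0, 0, 0]}}

```text
t: 41.4
tcp_pos: [0.5583, -0.0661, 0.2791]
tool_rot: [-0.0, 0.999, 0.044, -0.0]
ft_force: [0.3, -0.1, 0.5]
width: 0.0005
```

```bash
python3 -c "
from h import *
st(); arm.close_job()"
```

```text
t 41.4 tcp [ 0.5583 -0.0661  0.2791] q [-0.00e+00  9.99e-01  4.38e-02 -1.00e-04] F [ 0.3 -0.1  0.5] w 0.0005
j [ 0.    0.26  0.08  1.73 -0.02  1.15  0.18]
the job is handed in; nothing more can be done
```

The rack job is done and handed in at t = 41.4 s. I pulled the end stop out onto its catch, laid two cores low and chocked them with the first spacer. The other two went in its notches with the second spacer on top, then I pressed the catch and let go.

**Last checks:**
- **Cores and spacers:** the final pictures show all four cores in their notches. Both spacers sit level, and the top one is square to the rack within about 2 mm.
- **End stop:** its plate came back about 21 mm, so it stands at roughly 0.018 m and rests on the cap ends. That is inside the expected 0.013–0.033 m.
- **Robot:** nothing was in the gripper and it was touching nothing at hand-in; the wrist force was under 1 N.
- **Bystanders:** the jar, onion and petri dishes look untouched. In the last overhead view the arm hid part of the bench, including the pencil's spot.

No check failed or disagreed.

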